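# Free the packed polisher and hold its reset in

## Robot

A 6-joint arm with a two-finger parallel gripper is mounted at the origin on a cart in front of the work surface, level with it; the furniture and walls round the work are solid. World frame = base frame: x ahead of the robot, y to its left, z up, the work surface at z = 0. Lengths are in m, angles in degrees, forces in N, time in s.
With the tool pointing down it reaches from about 0.35 to 0.975 m from the base axis. Payload 7.1 kg.
Tool frame: the origin (TCP) lies midway between the tips of the shut fingers; the grasp point (between the pads) lies 19 mm behind it; z points along the fingers, y is the line along which they close (so a half turn about z gives the same grasp; the last joint's range is limited). The gripper opens to 88 mm and grips with 3 to 60 N. Pads are 20 mm wide; open, the fingers measure 115 mm over their backs; the gripper's body (75 mm by 178 mm) begins 61 mm behind the grasp point.
Start: joints at [-70.474, 24.242, 93.386, -0, 62.372, -1.089], TCP at [0.22, -0.585, 0.223] pointing down, gripper open.
Joint ranges: [-172.04, 172.04], [-51.8, 120.97], [4.93, 147.93], [-75.15, 255.16], [6.16, 154.13], [-145.62, 145.62]. Speed limits (degrees/s): [136.94, 136.94, 172.46, 180, 180, 180].

## Interface

Orientations are given as [roll, pitch, yaw] about the fixed x, y, z axes, in that order (R = Rz(yaw) Ry(pitch) Rx(roll)).
In Python, from workcell import * gives the robot as it stands.
- The arm moves only by the tool servo_tool, never from a script. Its argument "plan" is a list of rows, each an object with "slide": the shift along the tool's x, y, z in mm, a list of three; "yaw": the turn about the tool's z in rad; "grip": the opening, from 0 (shut) to 1 (fully open). In form: [{"slide": [x, y, z], "yaw": yaw, "grip": grip}, ...]. A call has 1 to 10 rows; each row shifts and turns the commanded pose from where the row before left it, along the tool's axes as they then stand; what a row does not reach is not made up. A row lasts 1/8 s, in which the tool goes at most 62.5 mm and 10.7 degrees, less where a joint would pass 70% of its speed; a pose out of reach is approached as far as the arm can. A call is refused whole if a number of a shift passes 62.5 or a number of a turn 0.188, either way. A call with a gripper value outside its range is refused whole. The fingers move at their own pace and stop on an object; "force" is the grip in N (left out, the last holds). Time passes only in rows, so rows that do not move let the fingers close. It gives the time, the measured TCP pose, the force, the opening and the grip force at its end, in the units of the state.
- sense(): the state, without advancing time (a new reading comes with each control period).
- camera(name): name is "side" or "top" or "wrist"; returns a dict with "pixels" (420x560x3 uint8, red, green, blue), "fovy" (degrees; the focal length in pixels is half the picture's height over the tangent of half this angle, whatever the lens; pixels are square), "cx", "cy" (the principal point, pixels), "origin" and "rotation" of the camera in the world. Camera axes: x right, y up, looking along -z (the intrinsics and any distortion apply to the point x, -y, -z); pixel columns grow to the right and rows downward; lengths in m; the calibration is good to about 2 mm. A picture is of the moment at which its call begins. There is no depth.
- job_done(): hands the job in; it is judged then, once.
Trained networks look in the newest picture that a camera, given by its name, has taken for a name from the list of things; names that differ only in an ending like _2 or _b are one class to them, and where a whole thing is asked for, a point or a joint stands for the part that bears it (a point fixed in the world has none). Each returns a list of dicts, best first, with "score" (0 to 1); they miss things now and then, are a little off and sometimes report something else, mostly with a low value. They report only what shows in the picture. A call takes as long as a camera call.
- find_in(name, camera): "rect" ([centre column, centre row, width, height] in pixels, round what is visible of it).
- cut_out(name, camera): "mask" (420x560 bool, what is visible of it) and "rect" ([centre column, centre row, width, height] in pixels, round what is visible of it).
- tip_of(name, camera): "point" ([column, row] in pixels: a listed point, or the origin of a listed thing).
The state is a dict: "clock": time; "joint_positions": joint angles; "qd": joint speeds; "joint_efforts": joint torques, N m; "eef_pos": TCP position; "orientation": TCP orientation; "ft_force": force on the tool from outside, world axes, zero at the start; "torque": the same for the moment, N m; "gripper_width": opening from 0.0 (shut) to 1.0 (fully open); "grasp_force": force on a finger pad.
Only numpy, scipy, OpenCV 4.12 (cv2) and the standard library are available. Lean on these libraries where they do the work, as an engineer would, in place of code of your own. Each camera call takes 0.05 s, during which the arm holds its last target. There are 200 camera calls.

## Task

The bench vibratory polisher has stalled: its stones have packed together on one side of the ring-shaped bowl and the overload cut-out has tripped. Take the steel rod with the square wooden handle out of the tool stand and stir the stones round the bowl with it until every one of the seven has shifted from where it lay by more than its own width, leaving them all in the bowl; then put the rod's tip down through the small round hole in the polisher's control deck and press the recessed reset button well down, without forcing it. Finish like that, still gripping the rod and holding the button down, and leave the other two tools standing in the stand.

Things in the scene. Friction and masses are not known exactly. Their poses are not given: they have to be found in the camera images.
- rod: Steel rod, 8 mm thick, round nose, 180 mm long, about 70 g. From 110 to 180 mm above the tip: dark wooden handle, 14 x 14 mm square, faces along the rod's x and y axes. Stands upright and loose in one of the stand's three holes (which one varies), tip 48 mm below the stand's top. Origin: the tip; z up along the rod.
- rod_tip (a point): The rod's lower end (round nose), same point as the rod's origin.
- tool_stand: Fixed wooden block, 172 x 62 x 60 mm, with three holes of 9 mm diameter, 48 mm deep, in a row along its x axis at x = -50, 0 and +50 mm. Origin: centre of its underside, z up. In the other two holes stand the scraper and the brush, so there is little room along the row and free room across it (along the stand's y).
- scraper: Tool with a pale pear-shaped wooden handle (25 mm across) on an 8 mm steel shaft, 133 mm long, upright and loose in another hole of the stand; not to be disturbed. Origin: its lower end.
- brush: Round brush, 152 mm long, standing handle down and bristles up in the third hole of the stand; not to be disturbed. Origin: its lower end.
- polisher: Fixed bench polisher, white, 180 (x) x 250 (y) mm. Origin: underside centre, z up. Bowl axis at x = 0, y = +45 mm. Control deck along the -y side, flat top 70 mm above the bench, 80 mm wide: reset hole at its -x end (x = -42, y = -82 mm), a black timer dial (30 mm across, 16 mm high) at x = 5, a rocker switch at x = 49 mm.
- bowl: Fixed round bowl of grey plastic with a column in the middle. Ring channel between column (radius 25 mm) and wall (inner radius 56 mm): middle radius 40.5 mm. Origin: underside centre, on the axis, z up; channel floor at z = 6 mm, rim 44 mm, column full width to 22 mm, its thin stud ends at 56 mm. The stones start in the half on the bowl's own +x side; the -x side is empty. Its yaw varies fully.
- stone_1: One of seven alike polishing stones: white ceramic pebble, round, 20 mm across and 15 mm high, 12 g, lying loose on the floor of the bowl, slippery (friction about 0.2). Origin: centre of its underside.
- stone_2: One of seven alike polishing stones: white ceramic pebble, round, 20 mm across and 15 mm high, 12 g, lying loose on the floor of the bowl, slippery (friction about 0.2). Origin: centre of its underside.
- stone_3: One of seven alike polishing stones: white ceramic pebble, round, 20 mm across and 15 mm high, 12 g, lying loose on the floor of the bowl, slippery (friction about 0.2). Origin: centre of its underside.
- stone_4: One of seven alike polishing stones: white ceramic pebble, round, 20 mm across and 15 mm high, 12 g, lying loose on the floor of the bowl, slippery (friction about 0.2). Origin: centre of its underside.
- stone_5: One of seven alike polishing stones: white ceramic pebble, round, 20 mm across and 15 mm high, 12 g, lying loose on the floor of the bowl, slippery (friction about 0.2). Origin: centre of its underside.
- stone_6: One of seven alike polishing stones: white ceramic pebble, round, 20 mm across and 15 mm high, 12 g, lying loose on the floor of the bowl, slippery (friction about 0.2). Origin: centre of its underside.
- stone_7: One of seven alike polishing stones: white ceramic pebble, round, 20 mm across and 15 mm high, 12 g, lying loose on the floor of the bowl, slippery (friction about 0.2). Origin: centre of its underside.
- reset_hole (a point): Centre of the mouth of the reset hole, level with the deck's top: a vertical round hole, 14 mm in diameter, with a thin flat steel ring (23 mm across) round it. The top of the button lies 16 mm below the mouth.
- reset_button (a joint): How far the reset button (12 mm round cap at the bottom of the reset hole) is pressed down, m: 0 = up, 0.008 = against its stop. Spring: about 2 N to start it, 6 N at the stop. It counts as held down beyond 0.005.
- reset_cap (a point): Centre of the top of the button's cap; moves down with it.

How it is judged:
By the outcome, as a careful person would: the job done as asked, in the order asked, and still so for the second after the job is handed in, while the arm keeps its last pose, push and grip.
It also fails if it takes over 54 s, if anything falls off the work surface, if the arm or the gripper's body presses on something with over 40 N, if the wrist force passes 120 N, or if a joint passes its speed limit or range.

## Working session

There is one attempt and no reset: what is moved stays moved. The work goes in short steps, Python scripts to look and compute and a tool call to move; the robot and the scene stay as the last step left them, time stands still between calls to the robot, and variables do not carry over. Pictures are saved under pics/ and viewed, at most 10 in all, crops included, and the job is handed in when it is done.

Besides the shell and the picture viewer there is one more tool, called by a JSON object that holds its "method" and its "body". servo_tool: Moves the arm, as the interface text tells. Its arguments: {"type":"object","properties":{"plan":{"type":"array"},"force":{"type":"number"}},"required":["plan"]}

```bash
mkdir -p pics; ls; cat > h.py <<'E'
from workcell import *
import numpy as np, cv2
def ray(c,u,v):
    h=c["pixels"].shape[0]; f=h/2/np.tan(np.radians(c["fovy"])/2)
    d=np.array([(u-c["cx"])/f,-(v-c["cy"])/f,-1.0])
    return np.array(c["origin"]),np.array(c["rotation"])@d
def at_z(c,u,v,z):
    o,d=ray(c,u,v); return o+d*(z-o[2])/d[2]
def proj(c,p):
    h=c["pixels"].shape[0]; f=h/2/np.tan(np.radians(c["fovy"])/2)
    q=np.array(c["rotation"]).T@(np.array(p)-np.array(c["origin"]))
    return c["cx"]+f*q[0]/-q[2], c["cy"]-f*q[1]/-q[2]
def tri(c1,p1,c2,p2):
    A=np.zeros((3,3));b=np.zeros(3)
    for c,p in((c1,p1),(c2,p2)):
        o,d=ray(c,*p);d=d/np.linalg.norm(d);M=np.eye(3)-np.outer(d,d);A+=M;b+=M@o
    return np.linalg.solve(A,b)
def save(c,n): cv2.imwrite("pics/"+n,c["pixels"][:,:,::-1])
E
python3 - <<'E'
from h import *
cs={}
for n in("side","top"):
    c=cs[n]=camera(n);save(c,n+"0.png");print(n,[ (k,np.round(c[k],3).tolist()) for k in c if k!="pixels"])
    for t in("rod","tool_stand","scraper","brush","polisher","bowl","stone_1","reset_hole"):
        try:
            print(t,[(np.round(x["point"],1).tolist(),round(x["score"],2)) for x in tip_of(t,n)[:8]])
            if t in("rod","tool_stand"): print("  rect",[(np.round(x["rect"],1).tolist(),round(x["score"],2)) for x in find_in(t,n)[:3]])
        except Exception as e: print(t,e)
print(sense())
cv2.imwrite("pics/both.png",cv2.resize(np.vstack([cs["side"]["pixels"],cs["top"]["pixels"]])[:,:,::-1],None,fx=.7,fy=.7))
E
```

```text
pics
side [('fovy', 56.383), ('cx', 272.977), ('cy', 205.492), ('origin', [0.451, 0.87, 0.594]), ('rotation', [52.762, -0.665, -174.364])]
rod []
  rect [([257.0, 231.6, 2.8, 59.5], 0.84)]
tool_stand [([276.4, 288.0], 0.87)]
  rect [([281.2, 280.4, 93.9, 65.4], 0.86)]
scraper [([281.6, 187.9], 0.49)]
brush []
polisher [([264.2, 198.5], 0.94), ([281.2, 185.6], 0.62), ([289.2, 183.1], 0.23)]
bowl [([271.5, 192.2], 0.96)]
stone_1 [([283.8, 183.1], 0.59), ([258.0, 186.6], 0.56), ([264.0, 183.6], 0.5), ([291.4, 191.0], 0.45), ([258.8, 191.5], 0.43)]
reset_hole [([280.2, 161.6], 0.98), ([259.1, 193.2], 0.56)]
top [('fovy', 49.518), ('cx', 271.559), ('cy', 213.919), ('origin', [0.355, 0.19, 0.917]), ('rotation', [9.673, -0.458, -90.287])]
rod [([193.5, 206.0], 0.61)]
  rect [([181.1, 191.2, 17.9, 21.7], 0.58)]
tool_stand [([183.2, 228.5], 0.98)]
  rect [([183.7, 228.8, 55.6, 87.3], 0.8), ([325.1, 213.2, 7.1, 10.7], 0.72)]
scraper [([176.0, 253.8], 0.54)]
brush [([185.6, 228.0], 0.5)]
polisher []
bowl [([302.7, 208.2], 0.87), ([315.4, 225.8], 0.73)]
stone_1 [([315.1, 224.6], 0.62), ([330.4, 201.1], 0.55), ([326.4, 211.4], 0.53), ([301.3, 188.6], 0.53), ([314.1, 186.2], 0.52), ([322.1, 197.5], 0.5)]
reset_hole [([374.7, 212.5], 0.8)]
{'clock': 1.1, 'joint_positions': array([-7.04732116e+01,  2.42421726e+01,  9.33871479e+01,  3.31010425e-04,
        6.23734701e+01, -1.08806836e+00]), 'qd': array([-0.01748384,  0.03925651,  0.0555102 ,  0.01640108,  0.02897982,
        0.02847863]), 'joint_efforts': array([ 8.10772162e-04, -5.44581127e+01, -2.74047321e+01,  6.44221483e-02,
        1.67148036e-02,  5.78111340e-06]), 'eef_pos': array([ 0.22007335, -0.58493866,  0.22266628]), 'orientation': array([-1.79997216e+02, -3.46201376e-04,  2.06147032e+01]), 'ft_force': array([-0.0708261 ,  0.10220525, -0.87021288]), 'torque': array([-0.01585248, -0.01858431, -0.01506547]), 'grasp_force': 0.0, 'gripper_width': 0.9996367153869665}
```

```bash
sed -i 's/np.array(c\["rotation"\])/Rm(c)/g' h.py; cat >> h.py <<'E'
from scipy.spatial.transform import Rotation
def Rm(c): return Rotation.from_euler("xyz",c["rotation"],degrees=True).as_matrix()
E
python3 - <<'E'
from h import *
s,t=camera("side"),camera("top")
print(list(t.keys()))
print("rod base", at_z(t,193.5,206,.012))
print("stand", at_z(t,183.2,228.5,0), at_z(s,276.4,288,0))
print("hole", at_z(t,374.7,212.5,.07), at_z(s,280.2,161.6,.07))
print("bowl", at_z(t,302.7,208.2,.02), at_z(s,271.5,192.2,.02))
print("pol", at_z(s,264.2,198.5,0))
E
```

```text
['pixels', 'fovy', 'cx', 'cy', 'origin', 'rotation']
rod base [0.52647581 0.34006812 0.012     ]
stand [0.48234728 0.36182515 0.        ] [0.48780604 0.35713361 0.        ]
hole [ 0.50179624 -0.01227243  0.07      ] [ 0.51239149 -0.00615164  0.07      ]
bowl [0.51970889 0.12000865 0.02      ] [0.52760598 0.062747   0.02      ]
pol [0.54605926 0.06458222 0.        ]
```

View pics/both.png

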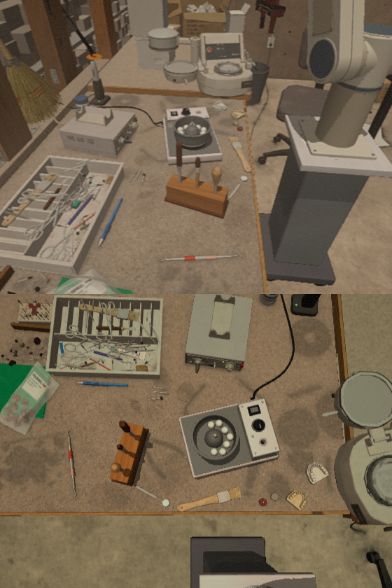

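```bash
python3 - <<'E'
from h import *
s,t=camera("side"),camera("top")
def two(n,a,b):
    p=tri(t,a,s,b); print(n,p.round(4),"res",np.subtract(proj(t,p),a).round(1),np.subtract(proj(s,p),b).round(1))
two("bowl",(302.7,208.2),(271.5,192.2));two("hole",(374.7,212.5),(280.2,161.6));two("stand",(183.2,228.5),(276.4,288))
a=s["pixels"][130:310,220:340]; b=t["pixels"][130:310,140:400]
im=np.hstack([cv2.resize(a,None,fx=2.1,fy=2.1,interpolation=2),cv2.resize(b,None,fx=2.1,fy=2.1,interpolation=2)])
print(im.shape);cv2.imwrite("pics/c1.png",im[:,:,::-1])
E
```

```text
bowl [0.5171 0.123  0.0618] res [ 0.1 -2.6] [2.  0.5]
hole [ 0.508  -0.0141  0.0642] res [ 0.1 -2.7] [1.9 0.5]
stand [0.4847 0.361  0.0038] res [ 0.1 -1.4] [1.4 0.3]
(378, 798, 3)
```

View pics/c1.png

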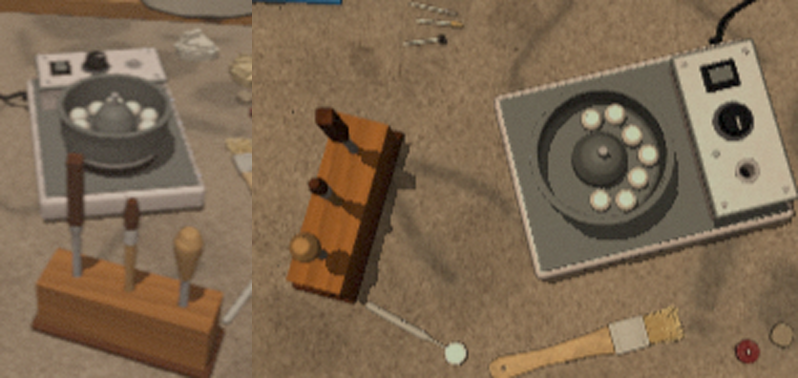

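{"method": "servo_tool", "body": {"plan": [{"slide": [39,-45,-8],"yaw": 0,"grip": 1},{"slide": [39,-45,-8],"yaw": 0,"grip": 1},{"slide": [39,-45,-8],"yaw": 0,"grip": 1},{"slide": [39,-45,-8],"yaw": 0,"grip": 1},{"slide": [39,-45,-8],"yaw": 0,"grip": 1},{"slide": [39,-45,-8],"yaw": 0,"grip": 1},{"slide": [39,-45,-8],"yaw": 0,"grip": 1},{"slide": [39,-45,-8],"yaw": 0,"grip": 1},{"slide": [39,-45,-8],"yaw": 0,"grip": 1},{"slide": [39,-45,-8],"yaw": 0,"grip": 1}]}}

```text
clock: 2.55
eef_pos: [0.4271, -0.0245, 0.3034]
orientation: [180.0, -0.1, 20.6]
ft_force: [1.2, -0.5, 0.6]
gripper_width: 1.003
grasp_force: 0.0
```

```bash
cat > look.py <<'E'
from h import *
import sys
def look(names,cam="wrist",fn=None,k=8):
    c=camera(cam)
    if fn: save(c,fn)
    for n in names:
        print(n,[(np.round(x["point"],1).tolist(),round(x["score"],2)) for x in tip_of(n,cam)[:k]])
    return c
E
python3 - <<'E'
from look import *
c=look(["bowl","reset_hole","stone_1"],fn="w1.png")
print(c["origin"],c["rotation"],c["fovy"],c["cx"],c["cy"])
E
```

```text
bowl [([196.3, 86.4], 0.67)]
reset_hole [([239.9, 95.3], 0.74), ([287.4, 129.7], 0.58)]
stone_1 [([217.8, 55.6], 0.67), ([204.1, 113.6], 0.65), ([223.3, 74.2], 0.62), ([186.3, 112.8], 0.59), ([229.9, 91.6], 0.56), ([216.0, 105.1], 0.54), ([197.7, 52.2], 0.52)]
[ 0.48976963 -0.00095737  0.46558932] [-1.43552718e+01 -1.57358769e-02 -6.94336361e+01] 71.59253319245384 275.30801481888903 211.63225347485877
```

View pics/w1.png

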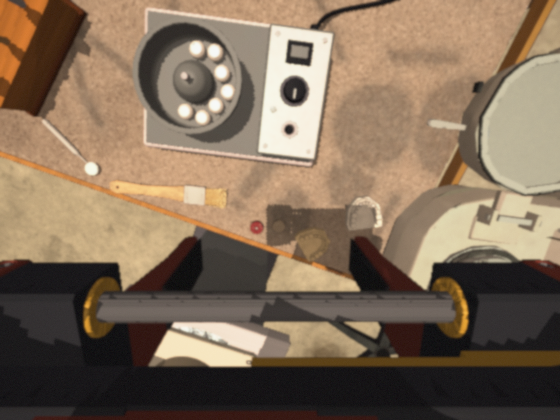

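```bash
python3 - <<'E'
from h import *
w=camera("wrist");t=camera("top")
def two(n,a,b):
    p=tri(t,a,w,b); print(n,p.round(4),"res",np.subtract(proj(t,p),a).round(1),np.subtract(proj(w,p),b).round(1))
two("bowl",(302.7,208.2),(196.3,86.4));two("hole",(374.7,212.5),(287.4,129.7))
for n,p in dict(bowl=(196.3,86.4,.062),hole=(287.6,129.6,.07)).items(): print(n,at_z(w,*p).round(4))
st=[[217.8,55.6],[204.1,113.6],[223.3,74.2],[186.3,112.8],[229.9,91.6],[216,105.1],[197.7,52.2]]
P=np.array([at_z(w,*p,.068) for p in st]);print(P.round(4))
from scipy.optimize import least_squares
f=lambda q:np.hypot(P[:,0]-q[0],P[:,1]-q[1])-q[2]
print(least_squares(f,[.52,.11,.04]).x)
np.save("stones0.npy",P)
E
```

```text
bowl [0.5143 0.1215 0.0431] res [0.2 0.6] [-0.1 -1. ]
hole [ 0.5033 -0.0138  0.0629] res [-0.1 -0.2] [0.1 0.3]
bowl [0.5121 0.1155 0.062 ]
hole [ 0.5036 -0.0135  0.07  ]
[[0.5552 0.0992 0.068 ]
 [0.484  0.0948 0.068 ]
 [0.5374 0.0862 0.068 ]
 [0.4767 0.1166 0.068 ]
 [0.521  0.072  0.068 ]
 [0.4993 0.0836 0.068 ]
 [0.55   0.1236 0.068 ]]
[0.51618015 0.11343578 0.03773795]
```

{"method": "servo_tool", "body": {"plan": [{"slide": [-14,-58,0],"yaw": 0.125,"grip": 1},{"slide": [-4,-55,0],"yaw": 0.125,"grip": 1},{"slide": [3,-50,0],"yaw": 0.125,"grip": 1},{"slide": [8,-45,0],"yaw": 0.125,"grip": 1},{"slide": [10,-45,0],"yaw": 0.12,"grip": 1}]}}

```text
clock: 3.48
eef_pos: [0.3991, 0.2132, 0.3027]
orientation: [180.0, -0.0, -15.3]
ft_force: [0.2, 0.4, -0.6]
gripper_width: 1.0
grasp_force: 0.0
```

```bash
python3 - <<'E'
from look import *
c=look(["rod","tool_stand","scraper","brush"],fn="w2.png")
print(c["origin"],c["rotation"]); 
print([ (np.round(x["rect"],1).tolist(),round(x["score"],2)) for x in find_in("rod","wrist")[:3]])
E
```

```text
rod [([168.6, 116.9], 0.76)]
tool_stand [([171.1, 153.9], 0.57), ([428.0, 57.8], 0.54)]
scraper [([171.3, 185.8], 0.76)]
brush [([173.8, 152.9], 0.85)]
[0.46386718 0.19522174 0.46483699] [-1.44118848e+01 -1.15493390e-02 -1.05334953e+02]
[([122.7, 112.3, 73.3, 24.4], 0.84)]
```

View pics/w2.png

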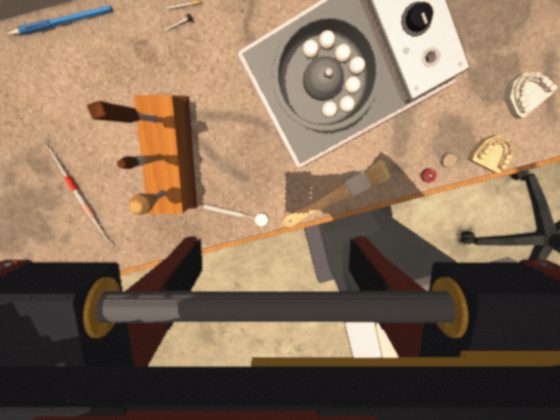

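```bash
python3 - <<'E'
from h import *
w=camera("wrist")
for n,p in dict(rodtip=(168.6,116.9,.012),entry=(164,118,.06),rodtop=(97,110,.192),brush=(173.8,152.9,.012),scr=(171.3,185.8,.012)
  ,c1=(137,96,.06),c2=(176,96,.06),c3=(183,211,.06),c4=(143,213,.06),hole=(431,57,.07),stud=(329,72,.118)).items(): print(n,at_z(w,*p).round(4))
im=w["pixels"][80:225,80:220]; cv2.imwrite("pics/c2.png",cv2.resize(im,None,fx=4,fy=4,interpolation=2)[:,:,::-1])
E
```

```text
rodtip [0.5316 0.3389 0.012 ]
entry [0.5246 0.3299 0.06  ]
rodtop [0.5264 0.3405 0.192 ]
brush [0.4802 0.3494 0.012 ]
scr [0.4335 0.3706 0.012 ]
c1 [0.5594 0.3542 0.06  ]
c2 [0.5462 0.3052 0.06  ]
c3 [0.398  0.3483 0.06  ]
c4 [0.4101 0.4047 0.06  ]
hole [ 0.5053 -0.0159  0.07  ]
stud [0.5142 0.1194 0.118 ]
```

View pics/c2.png

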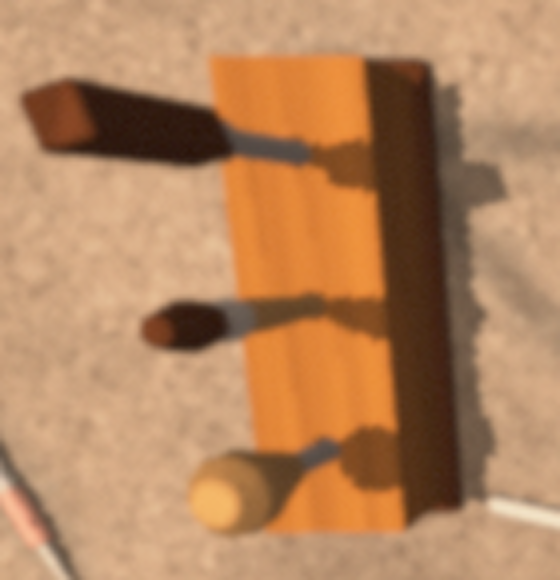

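```bash
python3 - <<'E'
from h import *
w=camera("wrist")
P=np.array([at_z(w,*p,.192)[:2] for p in [(85.5,104.25),(98.25,100),(105,111.25),(92,118)]])
print(P.round(4),P.mean(0))
for i in range(4):
    d=P[(i+1)%4]-P[i]; print(np.linalg.norm(d),np.degrees(np.arctan2(d[1],d[0]))%90)
print(at_z(w,156.3,118.3,.06))
E
```

```text
[[0.5337 0.3485]
 [0.534  0.3362]
 [0.5238 0.3343]
 [0.5215 0.3477]] [0.52825937 0.34168741]
0.01229490836291664 1.6098239543608344
0.01043250753399862 10.892285530685655
0.01367715659185159 9.635957197377437
0.012213296589899347 3.6486456538757306
[0.52709834 0.34005026 0.06      ]
```

{"method": "servo_tool", "body": {"plan": [{"slide": [30,-52,0],"yaw": 0,"grip": 1},{"slide": [30,-52,0],"yaw": 0,"grip": 1},{"slide": [30,-52,0],"yaw": 0,"grip": 1},{"slide": [0,0,26],"yaw": -0.186,"grip": 1},{"slide": [0,0,26],"yaw": -0.186,"grip": 1},{"slide": [0,0,26],"yaw": 0,"grip": 1},{"slide": [0,0,0],"yaw": 0,"grip": 1}]}}

```text
clock: 4.75
eef_pos: [0.5249, 0.3393, 0.2228]
orientation: [179.9, 0.2, 6.3]
ft_force: [0.3, 0.1, 1.0]
gripper_width: 1.001
grasp_force: 0.0
```

```bash
python3 - <<'E'
from look import *
c=look(["rod","brush"],fn="w3.png")
print(c["origin"],c["rotation"],sense()["eef_pos"]); 
im=c["pixels"];save(c,"w3.png")
E
```

```text
rod [([271.1, 183.8], 0.7), ([500.7, 224.5], 0.62), ([451.0, 252.4], 0.55)]
brush [([259.7, 220.3], 0.69)]
[0.59229794 0.34690552 0.38471668] [-14.64781876  -0.09896114 -83.71222065] [0.52671792 0.34091831 0.22605942]
```

View pics/w3.png

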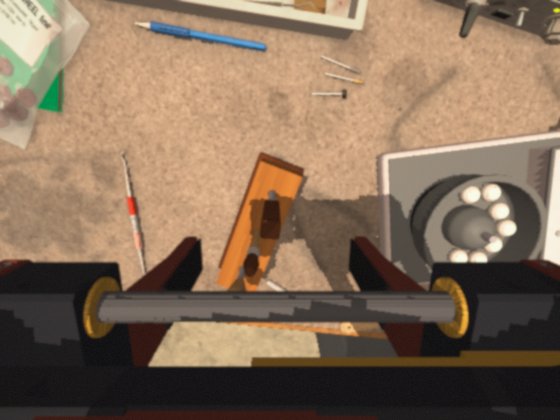

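```bash
python3 - <<'E'
from h import *
w=camera("wrist")
im=w["pixels"][170:290,215:325]; cv2.imwrite("pics/c3.png",cv2.resize(im,None,fx=5,fy=5,interpolation=2)[:,:,::-1])
for z in(.122,.192):print(z,np.round(proj(w,(.527,.340,z)),1))
E
```

```text
0.122 [276.3 210.3]
0.192 [276.6 234.2]
```

View pics/c3.png

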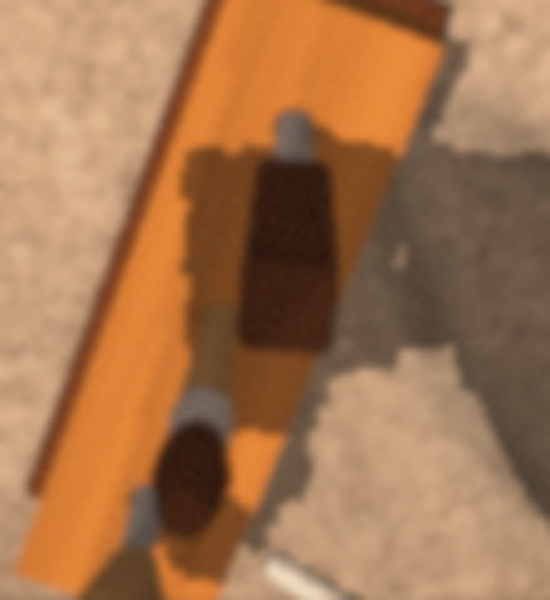

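{"method": "servo_tool", "body": {"plan": [{"slide": [2,-0.5,28],"yaw": 0,"grip": 1},{"slide": [0,0,28],"yaw": 0,"grip": 1},{"slide": [0,0,27],"yaw": 0,"grip": 0.6},{"slide": [0,0,0],"yaw": 0,"grip": 0.3},{"slide": [0,0,0],"yaw": 0,"grip": 0.1},{"slide": [0,0,0],"yaw": 0,"grip": 0},{"slide": [0,0,0],"yaw": 0,"grip": 0},{"slide": [0,0,0],"yaw": 0,"grip": 0}], "force": 40}}

```text
clock: 5.95
eef_pos: [0.5281, 0.3419, 0.1422]
orientation: [-180.0, -0.0, 6.4]
ft_force: [0.7, 0.2, -0.4]
gripper_width: 0.361
grasp_force: 0.0
```

{"method": "servo_tool", "body": {"plan": [{"slide": [0,0,0],"yaw": 0,"grip": 0},{"slide": [0,0,0],"yaw": 0,"grip": 0},{"slide": [0,0,0],"yaw": 0,"grip": 0},{"slide": [0,0,0],"yaw": 0,"grip": 0},{"slide": [0,0,0],"yaw": 0,"grip": 0}], "force": 40}}

```text
clock: 6.58
eef_pos: [0.5278, 0.3424, 0.1417]
orientation: [-179.9, -0.0, 6.4]
ft_force: [-1.2, 5.7, -0.9]
gripper_width: 0.157
grasp_force: 40.0
```

{"method": "servo_tool", "body": {"plan": [{"slide": [0,-0.7,-10],"yaw": 0,"grip": 0},{"slide": [0,0,-40],"yaw": 0,"grip": 0},{"slide": [0,0,-50],"yaw": 0,"grip": 0},{"slide": [0,0,-50],"yaw": 0,"grip": 0},{"slide": [-9,45,0],"yaw": 0,"grip": 0},{"slide": [-9,45,0],"yaw": 0,"grip": 0},{"slide": [-9,45,0],"yaw": 0,"grip": 0},{"slide": [-9,45,0],"yaw": 0,"grip": 0},{"slide": [0,0,0],"yaw": 0,"grip": 0},{"slide": [0,0,0],"yaw": 0,"grip": 0}]}}

```text
clock: 7.82
eef_pos: [0.5122, 0.1595, 0.2919]
orientation: [180.0, -0.0, 6.4]
ft_force: [-0.2, -0.1, -0.0]
gripper_width: 0.157
grasp_force: 40.0
```

```bash
python3 - <<'E'
from look import *
print(sense()["eef_pos"],sense()["ft_force"])
C={n:look(["rod_tip","bowl","stone_1","scraper","brush"],cam=n) for n in("top","side","wrist")}
a=C["side"]["pixels"][110:310,220:350]; b=C["top"]["pixels"][130:310,140:400];d=C["wrist"]["pixels"]
r=cv2.resize
im=np.vstack([np.hstack([r(a,(260,280)),r(b,(400,280))]),r(d[80:300,140:560],(660,310))])
cv2.imwrite("pics/c4.png",im[:,:,::-1])
E
```

```text
[0.5122489  0.15948333 0.29188904] [-0.15233218 -0.07732492 -0.02167491]
rod_tip [([304.8, 210.1], 0.63)]
bowl [([302.5, 205.8], 0.63)]
stone_1 [([322.0, 193.9], 0.63), ([301.4, 188.5], 0.54)]
scraper [([174.4, 251.3], 0.67)]
brush [([183.9, 226.9], 0.69)]
rod_tip [([276.3, 163.8], 0.52), ([281.2, 289.2], 0.4)]
bowl [([272.7, 191.0], 0.94)]
stone_1 [([257.6, 192.2], 0.58), ([254.2, 186.9], 0.55), ([285.5, 184.8], 0.49), ([264.2, 183.5], 0.48), ([289.7, 183.9], 0.43), ([288.7, 191.2], 0.39)]
scraper []
brush []
rod_tip [([275.9, 200.8], 0.62), ([329.5, 174.8], 0.32)]
bowl [([305.7, 185.6], 0.55)]
stone_1 [([320.9, 160.9], 0.62), ([303.0, 158.8], 0.57), ([318.8, 211.4], 0.56), ([326.9, 171.7], 0.48), ([299.7, 217.1], 0.45), ([340.4, 186.7], 0.44), ([326.6, 201.6], 0.42), ([274.9, 201.2], 0.31)]
scraper []
brush []
```

View pics/c4.png

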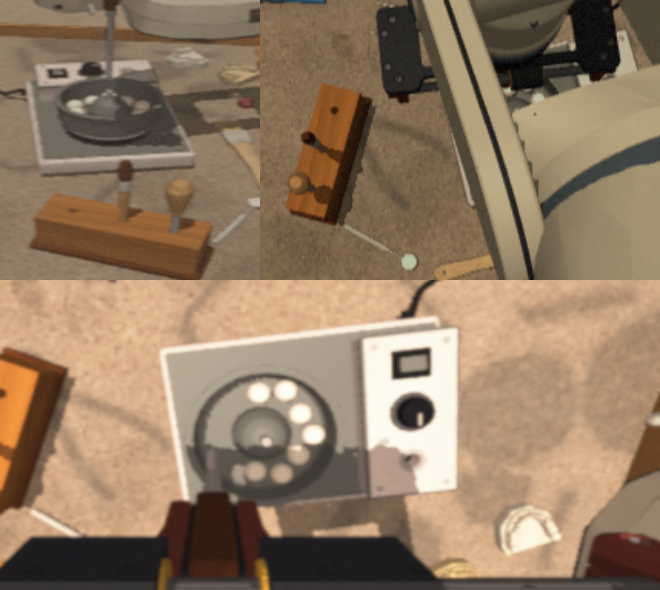

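```bash
python3 - <<'E'
from h import *
w=camera("wrist");s=camera("side");save(w,"w5.png");save(s,"s5.png")
e=sense()["eef_pos"]
tip=e-[0,0,.1295]
print("tip pred wrist",np.round(proj(w,tip),1),"side",np.round(proj(s,tip),1))
print("hole",at_z(w,399,208.5,.07))
print("rimcentre",at_z(w,308.6,192,.106),at_z(w,308.6,192,.095))
print("stud", at_z(w,140+265*420/660,80+160*220/310,.118))
st=np.array([[320.9,160.9],[303,158.8],[318.8,211.4],[326.9,171.7],[299.7,217.1],[340.4,186.7],[326.6,201.6]])
from scipy.optimize import least_squares
for z in(.05,.068):
    P=np.array([at_z(w,*p,z) for p in st]); print(z,least_squares(lambda q:np.hypot(P[:,0]-q[0],P[:,1]-q[1])-q[2],[.52,.11,.04]).x)
for z in(.04,.05,.06,.07): print(z,"bowl side px",np.round(proj(s,(.516,.117,z)),1))
E
```

```text
tip pred wrist [275.2 204.2] side [274.8 164.1]
hole [ 0.50369146 -0.01028025  0.07      ]
rimcentre [0.51884279 0.1196813  0.106     ] [0.516945   0.11818851 0.095     ]
stud [0.51909313 0.12101161 0.118     ]
0.05 [0.51457054 0.11724522 0.04107493]
0.068 [0.51743581 0.11945781 0.0392441 ]
0.04 bowl side px [274.1 198.7]
0.05 bowl side px [274.2 195.3]
0.06 bowl side px [274.2 191.9]
0.07 bowl side px [274.3 188.4]
```

{"method": "servo_tool", "body": {"plan": [{"slide": [0,0,30],"yaw": 0,"grip": 0},{"slide": [0,0,30],"yaw": 0,"grip": 0},{"slide": [0,0,20],"yaw": 0,"grip": 0},{"slide": [0,0,6],"yaw": 0,"grip": 0},{"slide": [0,0,2],"yaw": 0,"grip": 0}]}}

```text
clock: 9.45
eef_pos: [0.5123, 0.1597, 0.2039]
orientation: [-180.0, -0.0, 6.4]
ft_force: [-0.4, -1.1, -0.3]
gripper_width: 0.159
grasp_force: 40.0
```

{"method": "servo_tool", "body": {"plan": [{"slide": [0,0,2],"yaw": 0,"grip": 0},{"slide": [0,0,1.5],"yaw": 0,"grip": 0}]}}

```text
clock: 9.7
eef_pos: [0.5125, 0.1598, 0.2008]
orientation: [-180.0, -0.1, 6.4]
ft_force: [0.2, 0.3, -1.2]
gripper_width: 0.158
grasp_force: 40.0
```

{"method": "servo_tool", "body": {"plan": [{"slide": [0,0,1.5],"yaw": 0,"grip": 0},{"slide": [0,0,1.5],"yaw": 0,"grip": 0}]}}

```text
clock: 9.95
eef_pos: [0.5122, 0.1597, 0.1973]
orientation: [-180.0, -0.0, 6.4]
ft_force: [-0.4, 0.1, -0.7]
gripper_width: 0.159
grasp_force: 40.0
```

{"method": "servo_tool", "body": {"plan": [{"slide": [0,0,1.5],"yaw": 0,"grip": 0},{"slide": [0,0,1.5],"yaw": 0,"grip": 0}]}}

```text
clock: 10.2
eef_pos: [0.5121, 0.1596, 0.1941]
orientation: [-180.0, 0.0, 6.4]
ft_force: [0.7, 0.2, -0.5]
gripper_width: 0.16
grasp_force: 40.0
```

{"method": "servo_tool", "body": {"plan": [{"slide": [0,0,1.5],"yaw": 0,"grip": 0},{"slide": [0,0,1],"yaw": 0,"grip": 0}]}}

```text
clock: 10.45
eef_pos: [0.5121, 0.1596, 0.1915]
orientation: [180.0, 0.0, 6.4]
ft_force: [-0.7, -0.5, -0.9]
gripper_width: 0.161
grasp_force: 40.0
```

{"method": "servo_tool", "body": {"plan": [{"slide": [0,0,1.5],"yaw": 0,"grip": 0},{"slide": [0,0,1.5],"yaw": 0,"grip": 0}]}}

```text
clock: 10.7
eef_pos: [0.5124, 0.1597, 0.1896]
orientation: [-180.0, -0.0, 6.4]
ft_force: [-3.2, -1.7, 15.2]
gripper_width: 0.154
grasp_force: 40.0
```

```bash
python3 - <<'E'
from h import *
w=camera("wrist");s=camera("side")
e=sense();print(e["eef_pos"],e["ft_force"])
r=cv2.resize
im=np.hstack([r(s["pixels"][120:240,220:340],(390,390),interpolation=2),r(w["pixels"][140:300,240:400],(390,390),interpolation=2)])
cv2.imwrite("pics/c5.png",im[:,:,::-1])
for n in("side","wrist"): print([(np.round(x["point"],1).tolist(),round(x["score"],2)) for x in tip_of("rod_tip",n)+tip_of("bowl",n)])
E
```

```text
[0.51240222 0.15973094 0.1896641 ] [-1.7021573  -0.27329075  9.29695526]
[([272.3, 192.6], 0.77), ([256.8, 192.8], 0.46)]
[([276.4, 202.1], 0.88), ([315.0, 206.2], 0.79)]
```

View pics/c5.png

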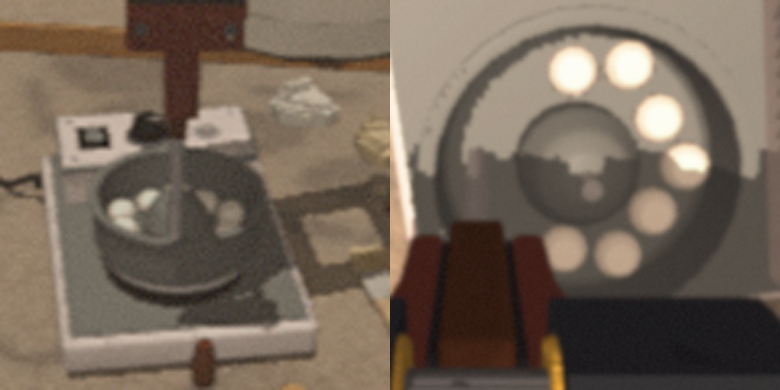

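```bash
python3 - <<'E'
from h import *
C=np.array([.5168,.119]);psi=np.radians(6.4)
T=np.array([[np.cos(psi),np.sin(psi)],[np.sin(psi),-np.cos(psi)]])
a=np.radians(np.arange(96.2,-105,-10)); P=C+.0405*np.c_[np.cos(a),np.sin(a)]; P[0]=.5124,.1597
print((np.diff(P,axis=0)@T.T*1000).round(1).tolist())
E
```

```text
[[7.0, 1.1], [6.8, 1.9], [6.4, 3.0], [5.8, 4.1], [5.0, 5.0], [4.0, 5.8], [3.0, 6.4], [1.8, 6.8], [0.6, 7.0], [-0.6, 7.0], [-1.9, 6.8], [-3.0, 6.4], [-4.1, 5.8], [-5.0, 5.0], [-5.8, 4.0], [-6.4, 3.0], [-6.8, 1.8], [-7.0, 0.6], [-7.0, -0.6], [-6.8, -1.9]]
```

{"method": "servo_tool", "body": {"plan": [{"slide": [0,0,-4],"yaw": 0,"grip": 0},{"slide": [7,1.1,0],"yaw": 0,"grip": 0},{"slide": [6.8,1.9,0],"yaw": 0,"grip": 0},{"slide": [6.4,3,0],"yaw": 0,"grip": 0},{"slide": [5.8,4.1,0],"yaw": 0,"grip": 0},{"slide": [5,5,0],"yaw": 0,"grip": 0},{"slide": [4,5.8,0],"yaw": 0,"grip": 0},{"slide": [3,6.4,0],"yaw": 0,"grip": 0},{"slide": [1.8,6.8,0],"yaw": 0,"grip": 0},{"slide": [0.6,7,0],"yaw": 0,"grip": 0}]}}

```text
clock: 12.25
eef_pos: [0.557, 0.1228, 0.1927]
orientation: [-180.0, -0.0, 6.4]
ft_force: [0.6, 1.1, -0.8]
gripper_width: 0.157
grasp_force: 40.0
```

{"method": "servo_tool", "body": {"plan": [{"slide": [-0.6,7,0],"yaw": 0,"grip": 0},{"slide": [-1.9,6.8,0],"yaw": 0,"grip": 0},{"slide": [-3,6.4,0],"yaw": 0,"grip": 0},{"slide": [-4.1,5.8,0],"yaw": 0,"grip": 0},{"slide": [-5,5,0],"yaw": 0,"grip": 0},{"slide": [-5.8,4,0],"yaw": 0,"grip": 0},{"slide": [-6.4,3,0],"yaw": 0,"grip": 0}]}}

```text
clock: 13.12
eef_pos: [0.5337, 0.0821, 0.1926]
orientation: [180.0, 0.0, 6.4]
ft_force: [0.5, -0.5, -0.7]
gripper_width: 0.159
grasp_force: 40.0
```

{"method": "servo_tool", "body": {"plan": [{"slide": [-6.8,1.8,0],"yaw": 0,"grip": 0},{"slide": [-7,0.6,0],"yaw": 0,"grip": 0},{"slide": [-7,-0.6,0],"yaw": 0,"grip": 0},{"slide": [-6.8,-1.9,0],"yaw": 0,"grip": 0},{"slide": [0,0,0],"yaw": 0,"grip": 0}]}}

```text
clock: 13.75
eef_pos: [0.5061, 0.0798, 0.1926]
orientation: [-180.0, 0.1, 6.4]
ft_force: [-0.1, -0.4, 0.6]
gripper_width: 0.157
grasp_force: 40.0
```

```bash
python3 - <<'E'
from h import *
e=sense();print(e["eef_pos"],e["ft_force"])
C=np.array([.5168,.119])
for n in("wrist",):
    c=camera(n)
    for x in tip_of("stone_1",n): 
        d=at_z(c,*x["point"],.061)[:2]-C;print(n,round(x["score"],2),round(np.hypot(*d)*1000,1),round(np.degrees(np.arctan2(d[1],d[0]))))
S=np.load("stones0.npy")[:,:2]-C
print(np.degrees(np.arctan2(S[:,1],S[:,0])).round())
w=c["pixels"];s=camera("side")["pixels"]
r=cv2.resize
im=np.hstack([r(s[120:240,220:340],(390,390),interpolation=2),r(w[110:290,240:420],(390,390),interpolation=2)])
cv2.imwrite("pics/c6.png",im[:,:,::-1])
E
```

```text
[0.50606224 0.07980403 0.19256841] [-0.05664859 -0.38153057  0.61906473]
wrist 0.76 47.2 133
wrist 0.73 38.4 -120
wrist 0.7 36.7 105
wrist 0.69 34.6 -159
wrist 0.64 55.7 -150
wrist 0.5 46.5 159
[ -27. -144.  -58. -177.  -85. -116.    8.]
```

{"method": "servo_tool", "body": {"plan": [{"slide": [0,0,-20],"yaw": 0,"grip": 0},{"slide": [0,0,-35],"yaw": 0,"grip": 0},{"slide": [0,0,-35],"yaw": 0,"grip": 0},{"slide": [0,45,0],"yaw": 0,"grip": 0},{"slide": [0,0,0],"yaw": 0,"grip": 0},{"slide": [0,0,0],"yaw": 0,"grip": 0}]}}

```text
clock: 14.65
eef_pos: [0.5118, 0.035, 0.2824]
orientation: [-180.0, 0.0, 6.4]
ft_force: [0.6, -0.4, -0.2]
gripper_width: 0.156
grasp_force: 40.0
```

```bash
python3 - <<'E'
from h import *
e=sense();print(e["eef_pos"],e["ft_force"])
C=np.array([.5168,.119])
c=camera("wrist");n="wrist"
for x in tip_of("stone_1",n): 
        d=at_z(c,*x["point"],.061)[:2]-C;print(np.round(x["point"]),round(x["score"],2),round(np.hypot(*d)*1000,1),round(np.degrees(np.arctan2(d[1],d[0]))))
for t in("reset_hole","rod_tip"): print(t,[(np.round(x["point"],1).tolist(),round(x["score"],2),at_z(c,*x["point"],.07).round(4)) for x in tip_of(t,n)])
print("tip pred",proj(c,e["eef_pos"]-[0,0,.1295]))
w=c["pixels"]
cv2.imwrite("pics/c7.png",cv2.resize(w[80:300,140:440],(800,587),interpolation=2)[:,:,::-1])
E
```

```text
[0.51181029 0.03504979 0.28235338] [ 0.58201978 -0.42557307 -0.20577036]
[184. 181.] 0.74 38.0 102
[185. 195.] 0.67 44.4 127
[230. 213.] 0.67 52.3 -150
[198. 208.] 0.54 46.5 158
[221. 203.] 0.5 34.8 -158
[234. 197.] 0.44 38.0 -127
reset_hole [([310.8, 200.4], 0.65, array([ 0.503 , -0.0128,  0.07  ]))]
rod_tip [([278.0, 204.2], 0.81, array([0.4931, 0.0294, 0.07  ]))]
tip pred (np.float64(275.27588350172596), np.float64(204.14758797162187))
```

View pics/c7.png

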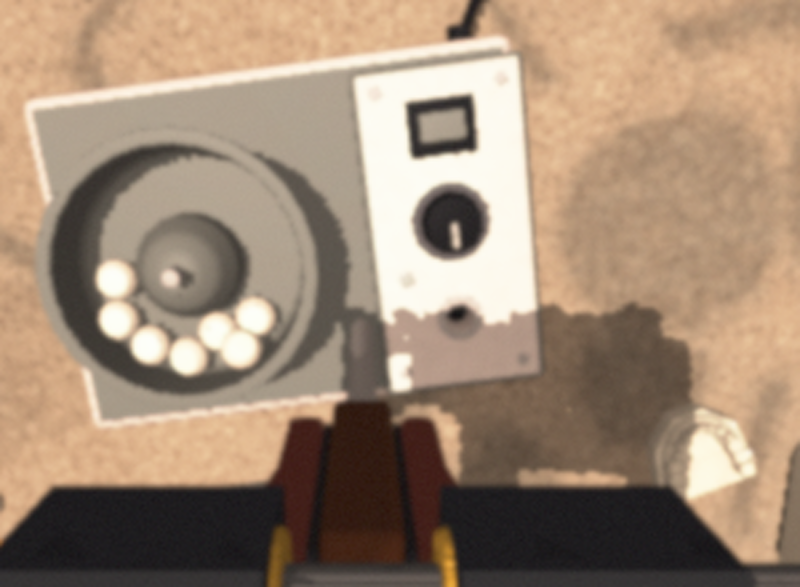

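{"method": "servo_tool", "body": {"plan": [{"slide": [-6.6,23.5,0],"yaw": 0,"grip": 0},{"slide": [-6.5,23.5,0],"yaw": 0,"grip": 0},{"slide": [0,0,30],"yaw": 0,"grip": 0},{"slide": [0,0,30],"yaw": 0,"grip": 0},{"slide": [0,0,13],"yaw": 0,"grip": 0},{"slide": [0,0,0],"yaw": 0,"grip": 0},{"slide": [0,0,0],"yaw": 0,"grip": 0}]}}

```text
clock: 15.72
eef_pos: [0.505, -0.0131, 0.2106]
orientation: [180.0, -0.1, 6.4]
ft_force: [0.2, 0.5, 0.2]
gripper_width: 0.154
grasp_force: 40.0
```

```bash
python3 - <<'E'
from h import *
e=sense();print(e["eef_pos"],e["ft_force"])
tip=e["eef_pos"]-[0,0,.1295]
for n in("wrist","side","top"):
    c=camera(n); print(n,"pred tip",np.round(proj(c,tip),1),"pred hole",np.round(proj(c,(.504,-.0132,.07)),1))
    for t in("reset_hole","rod_tip"): print(t,[(np.round(x["point"],1).tolist(),round(x["score"],2),at_z(c,*x["point"],.07 if t[1]=="e" else tip[2])[:2].round(4).tolist()) for x in tip_of(t,n)])
    if n=="wrist":
        w=c["pixels"][170:240,245:315]
        g=cv2.cvtColor(w,cv2.COLOR_RGB2GRAY)[::2,::2]; print("\n".join(" ".join("%3d"%v for v in r) for r in g))
E
```

```text
[ 0.50501767 -0.0131173   0.21060371] [0.17225256 0.53127561 0.17715077]
wrist pred tip [275.2 204.4] pred hole [275.2 203. ]
reset_hole [([275.7, 202.4], 0.92, [0.5047, -0.0137])]
rod_tip [([275.7, 202.4], 0.84, [0.5072, -0.0134])]
252 252 253 253 253 252 238 164 115  88  63  46  51  92  72  44  66  85 115 183 246 252 252 252 252 252 252 252 251 251 251 249 190 109 105
253 252 252 252 252 253 251 241 178 122 111 100  92  93  82  88 114 135 196 245 252 252 252 252 252 252 252 251 251 251 251 249 197 115 106
253 253 252 252 252 253 252 252 247 210 179 143 132 131 139 157 196 237 246 252 252 252 252 251 252 252 252 251 251 250 251 249 209 120 104
253 253 252 252 252 252 252 252 252 251 249 244 242 241 243 246 250 251 252 252 252 251 251 251 251 251 251 251 251 250 250 249 219 123  99
253 252 252 252 252 252 252 252 252 252 252 252 252 252 252 252 252 252 252 251 251 251 251 250 251 251 251 251 251 251 251 250 227 126  99
252 252 251 248 249 252 252 252 252 252 252 252 252 252 251 252 252 252 251 252 251 251 250 250 251 251 251 251 251 251 251 250 235 132  99
252 249 243 233 236 248 252
[... 3648 characters left out ...]
  98  56  33  34  33  32  30  33  33  34  33  69 164 186 181 132 108 111 109 107 109 110 102 101 108 104
157 114  90  73  66  64  64  89 120  92  46  35  29  34  31  33  33  32  33  34  53 125 138 110  81  74  72  74  88 105 110 102 103 108 104
183 145  68  42  42  44  42  56  81  65  41  34  32  34  33  34  34  31  33  32  40  66  73  56  44  44  42  42  52  91 109 107 106 110 104
side pred tip [283.4 156.7] pred hole [283.6 160.4]
reset_hole [([281.9, 160.2], 0.9, [0.5086, -0.0137])]
rod_tip [([284.6, 158.7], 0.61, [0.5011, -0.0033])]
top pred tip [376.5 209.8] pred hole [375.1 211.4]
reset_hole [([377.0, 211.8], 0.58, [0.5031, -0.0167])]
rod_tip [([374.8, 207.2], 0.47, [0.5099, -0.0102])]
```

{"method": "servo_tool", "body": {"plan": [{"slide": [-1.5,0.8,4],"yaw": 0,"grip": 0},{"slide": [0,0,4],"yaw": 0,"grip": 0},{"slide": [0,0,2],"yaw": 0,"grip": 0},{"slide": [0,0,2],"yaw": 0,"grip": 0}]}}

```text
clock: 16.68
eef_pos: [0.5028, -0.0143, 0.1974]
orientation: [-180.0, 0.0, 6.4]
ft_force: [0.2, -0.6, 0.3]
gripper_width: 0.16
grasp_force: 40.0
```

{"method": "servo_tool", "body": {"plan": [{"slide": [0,0,2],"yaw": 0,"grip": 0},{"slide": [0,0,1],"yaw": 0,"grip": 0}]}}

```text
clock: 16.92
eef_pos: [0.5028, -0.0143, 0.1945]
orientation: [-180.0, 0.0, 6.4]
ft_force: [0.7, -0.1, -1.1]
gripper_width: 0.16
grasp_force: 40.0
```

```bash
python3 - <<'E'
from h import *
e=sense();print(e["eef_pos"],e["ft_force"],e["torque"])
c=camera("wrist")
g=cv2.cvtColor(c["pixels"],cv2.COLOR_RGB2GRAY)[184:226:2,258:296:1]; print("\n".join(" ".join("%3d"%v for v in r) for r in g))
E
```

```text
[ 0.50281969 -0.01427681  0.19452953] [ 0.70015    -0.14009652 -1.08451512] [ 0.02221228  0.05734082 -0.02406231]
252 252 252 252 252 252 252 252 252 252 252 251 251 251 251 251 251 251 251 251 251 251 251 251 251 251 251 251 251 251 251 251 250 250 251 251 251 251
252 252 252 252 252 252 252 252 252 252 251 251 251 251 251 251 251 251 252 252 252 252 251 251 251 251 251 251 251 251 251 250 250 251 251 251 251 250
252 252 252 252 252 252 252 252 252 252 251 251 251 251 251 251 251 252 252 252 252 252 252 251 251 251 251 251 251 251 251 251 250 250 250 250 250 250
251 251 251 251 251 251 251 251 251 251 251 251 251 251 251 251 251 251 252 252 252 252 252 251 251 251 251 251 251 250 251 251 251 250 250 250 250 250
251 251 251 251 251 251 251 251 251 251 251 249 247 244 243 243 242 241 240 242 243 245 247 248 248 250 251 251 251 251 250 250 250 250 250 250 250 249
251 251 251 251 251 251 251 251 251 249 245 240 233 232 232 232 231 231 230 231 233 233 232 231 234 243 248 250 251 251 250 250 250 250 250 250 250 250
252 251 251 251 251 251 251 251 248 243 236 233 229 222 207 185 169 161 16
[... 1505 characters left out ...]
  96  97  97  93  96  94 106 129 154 161 162 162 162 162 161 163 162 165 163 162 161 160 161
162 163 162 163 164 163 163 164 162 163 162 158 144 116  97  96  95  97  95  92  96 106 128 151 161 162 162 162 162 162 162 163 161 161 162 163 162 162
165 164 163 161 163 161 162 163 161 164 163 158 141 113  99  96  97  97  94  93  94 102 125 150 161 163 164 161 162 162 159 162 163 162 162 162 161 160
165 165 163 162 162 162 162 163 164 164 162 157 135 110  96  96  96  96  95  93  94 101 124 151 161 164 162 162 162 161 161 162 162 163 163 162 160 162
164 164 162 161 163 162 164 164 165 164 163 155 135 109  96  95  96  95  93  93  94 100 120 145 160 163 162 164 160 163 163 162 162 162 162 162 161 161
```

{"method": "servo_tool", "body": {"plan": [{"slide": [0,0,3],"yaw": 0,"grip": 0},{"slide": [0,0,3],"yaw": 0,"grip": 0},{"slide": [0,0,2],"yaw": 0,"grip": 0},{"slide": [0,0,0],"yaw": 0,"grip": 0}]}}

```text
clock: 17.48
eef_pos: [0.5027, -0.0143, 0.1865]
orientation: [-180.0, 0.0, 6.4]
ft_force: [0.6, 0.6, 0.5]
gripper_width: 0.157
grasp_force: 40.0
```

{"method": "servo_tool", "body": {"plan": [{"slide": [0,0,2],"yaw": 0,"grip": 0},{"slide": [0,0,2],"yaw": 0,"grip": 0},{"slide": [0,0,0],"yaw": 0,"grip": 0}]}}

```text
clock: 17.85
eef_pos: [0.503, -0.0143, 0.1828]
orientation: [180.0, -0.0, 6.4]
ft_force: [-0.7, 1.1, 1.1]
gripper_width: 0.156
grasp_force: 40.0
```

{"method": "servo_tool", "body": {"plan": [{"slide": [0,0,1.5],"yaw": 0,"grip": 0},{"slide": [0,0,1.5],"yaw": 0,"grip": 0},{"slide": [0,0,0],"yaw": 0,"grip": 0}]}}

```text
clock: 18.23
eef_pos: [0.503, -0.0143, 0.1797]
orientation: [180.0, -0.0, 6.4]
ft_force: [0.0, -0.6, 3.4]
gripper_width: 0.158
grasp_force: 40.0
```

{"method": "servo_tool", "body": {"plan": [{"slide": [0,0,1.5],"yaw": 0,"grip": 0},{"slide": [0,0,1],"yaw": 0,"grip": 0},{"slide": [0,0,0],"yaw": 0,"grip": 0}]}}

```text
clock: 18.6
eef_pos: [0.503, -0.0143, 0.1772]
orientation: [180.0, -0.0, 6.4]
ft_force: [0.2, 0.0, 3.7]
gripper_width: 0.159
grasp_force: 40.0
```

```bash
python3 - <<'E'
from h import *
F=[]
for i in range(6):
    e=sense();F.append(e["ft_force"]);camera("wrist")
print(np.mean(F,0),np.std(F,0),e["eef_pos"])
E
```

```text
[0.28289776 0.01238467 4.30457641] [0.3029671  0.19898641 0.34273737] [ 0.50296601 -0.01428664  0.17728   ]
```

{"method": "servo_tool", "body": {"plan": [{"slide": [0,0,1],"yaw": 0,"grip": 0},{"slide": [0,0,1],"yaw": 0,"grip": 0},{"slide": [0,0,0],"yaw": 0,"grip": 0}]}}

```text
clock: 19.27
eef_pos: [0.503, -0.0143, 0.1753]
orientation: [180.0, -0.0, 6.4]
ft_force: [-0.1, 1.2, 6.3]
gripper_width: 0.156
grasp_force: 40.0
```

```bash
python3 - <<'E'
from h import *
F=[]
for i in range(6):
    e=sense();F.append(e["ft_force"]);camera("wrist")
print(np.mean(F,0),np.std(F,0),e["eef_pos"])
E
```

```text
[-0.10036923  0.28563257  6.00107045] [0.55777698 0.47572315 0.44613208] [ 0.50297497 -0.01430281  0.17529335]
```

```bash
python3 -c "
from workcell import *
print(job_done())"
```

```text
the job is handed in; nothing more can be done
None
```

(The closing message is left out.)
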